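# Step the nozzle turret round to the wide nozzle and bolt it

## Task

The next batch is a thick oil, so set the nozzle turret to its widest nozzle: with a fingertip, push the slide bolt back out of the turret, push the upright tabs on the rim to step the turret round until the widest nozzle clicks into place over the beaker, then push the bolt fully home again. Only push: the nozzles stay in their sockets and nothing is picked up, and the beaker, the jar and the big yellow cap stay where they stand.

Things in the scene. Friction and masses are not known exactly. Their poses are not given: they have to be found in the camera images.
- stand: Fixed stand of the turret: 12 mm grey base plate, 180 x 180 mm, with an 80 mm wide tongue reaching 190 mm from the axis under the bolt. Origin: on the turret's axis, at the work surface; z up. Its -x axis points from that axis along the slide bolt, roughly toward the robot. The beaker's place is 60 mm from the axis at -144 degrees from its x axis: beside the bolt, to the robot's right.
- axis_top (a point): Middle of the top face of the turret's aluminium disc, on its axis, fixed to the stand, 164 mm above the work surface. The disc is 170 mm across, with five sockets on a circle of 60 mm radius, 72 degrees apart, and a bolt notch in the rim midway between each two sockets. The hub ends 183 mm above the work surface.
- tab0 (a point): Middle of one push tab, 98 mm from the axis. Five equal black tabs turn with the disc, one straight outward of each socket (72 degrees apart): upright radial plates 8 mm thick, 81 to 115 mm from the axis, 164 to 208 mm above the work surface. Below their part outside the rim (85 mm) there is free space, but for the bolt (top 163 mm). Nothing on the stand is higher.
- turret (a joint): Turning of the disc, rad, positive anticlockwise seen from above; no end stops, either way round will do; 0 at the start, with a socket over the beaker. A sprung roller under the disc holds it at every 72 degrees (1.257 rad). It takes about 2 to 3 N at a tab; once past half a step (36 degrees) it clicks on by itself into the next position. It turns only while the bolt is drawn.
- bolt (a joint): Travel of the slide bolt, m: 0 = home, its nose in a rim notch (as at the start), 0.026 = fully drawn; end stops at both. The nose is clear of the rim from 0.015 on. It is drawn along the stand's -x axis, away from the turret, stays where it is left and takes about 3 N. It goes home only when one of the five positions is clicked in.
- bolt_tab (a point): Middle of the bolt's black upright push tab, 187 mm above the work surface: a plate 8 mm thick along the bolt, 36 mm wide, from 168 to 206 mm above the work surface. It stands 142 mm from the turret's axis with the bolt home (57 mm outside the disc's rim) and 168 mm drawn. The bracket under it ends 166 mm above the work surface.
- fill_place (a point): Point on the axis of the filling place, over the middle of the beaker's seat, 107 mm above the work surface, fixed to the stand.
- nozzle_wide: The widest of four loose brass drop-in nozzles, in a socket that is not over the beaker: mouth of 23 mm bore in a 29 mm collar, spout 22 mm wide. Origin on its axis under its 34 mm flange, z up, 172 mm above the work surface when seated; mouth 14 mm above that, spout end 60 mm below it, 10 mm over the beaker's rim. About 60 g, held by gravity only, 1 mm play.
- nozzle_fine: The finest nozzle, mouth of 5 mm bore, spout 8 mm wide; over the beaker at the start. Origin as for the wide one.
- nozzle_medium: Nozzle with a mouth of 12 mm bore, spout 14 mm wide. Origin as for the wide one.
- nozzle_small: Nozzle with a mouth of 8 mm bore, spout 11 mm wide. Origin as for the wide one.
- blank_plug: Brass blanking plug with a closed domed head and no spout, in the fifth socket. Origin as for the nozzles.
- beaker: Clear beaker, 70 mm across, 90 mm high, loose on the base plate between low pins at the filling place. Origin at the centre of its underside.
- sample_jar: Jar with a brass-coloured lid, 64 mm across, 94 mm high, to the left of the stand; a bystander. Origin at the centre of its underside.
- jerry_cap: Big yellow screw cap, 62 mm across, 22 mm high; a bystander. Origin at the centre of its underside.
- label_roll: Roll of labels, 67 mm across, 45 mm high, fixed, to the left of the stand; an obstacle only. Origin at the centre of its underside.
Things that resemble listed ones, but are neither listed nor needed, are in the scene too. What is shaped like the beaker but purple or red is not meant.

How it is judged:
On the way, in this order (a step that is already met when the one before it is completed fails the run):
1. the bolt is drawn out of the turret (value of joint bolt above 0.013 m), for 0.1 s.
2. with the bolt drawn, the wide nozzle has clicked in over the beaker (horizontal distance between nozzle_wide and fill_place below 0.005 m and value of joint bolt above 0.012 m), for 0.3 s.
At the end, for the whole second after the job is handed in: The bolt is home (less than 4 mm of travel left), the wide nozzle sits upright in its socket with its axis within 5 mm of the filling place, the turret is at rest, and the beaker stands upright on its seat below, within 12 mm (value of joint bolt below 0.004 m and horizontal distance between nozzle_wide and fill_place below 0.005 m and z of nozzle_wide in the frame of stand below 0.176 m and angle between each of nozzle_wide, beaker's own z axis and vertical below 0.1 rad and velocity of joint turret between -0.05 and 0.05 rad/s and horizontal distance between beaker and fill_place below 0.012 m); the robot touches nothing.
It fails at once if a nozzle or the plug is lifted 10 mm or more out of its socket (z of any of nozzle_fine, nozzle_wide, nozzle_medium, nozzle_small, blank_plug in the frame of stand above 0.182 m).
It fails at once if the beaker is shoved more than 15 mm or tipped (distance of beaker from where it was at the start of the episode above 0.015 m or angle between beaker's own z axis and vertical above 0.3 rad).
It fails at once if the jar or the big yellow cap is moved more than 20 mm (distance of any of sample_jar, jerry_cap from where it was at the start of the episode above 0.02 m).
It also fails if it takes over 70 s, if anything falls off the work surface, if the arm or the gripper's body presses on something with over 40 N, if the wrist force passes 120 N, or if a joint passes its speed limit or range.

## Robot

A 6-joint arm with a two-finger parallel gripper is mounted at the origin on a cart in front of the work surface, level with it; the furniture and walls round the work are solid. World frame = base frame: x ahead of the robot, y to its left, z up, the work surface at z = 0. Lengths are in m, angles in rad, forces in N, time in s.
With the tool pointing down it reaches from about 0.3 to 0.775 m from the base axis. Payload 14.6 kg.
Tool frame: the origin (TCP) lies at the very end of the fingers, on their centre line; the grasp point (between the pads) lies ctrl.tcp_to_grasp behind it (ctrl.tcp_to_grasp is the distance from the TCP to the grasp point, in m); x points along the fingers, y is the direction in which the jaws open and shut, and the axes are right-handed (so a half turn about x gives the same grasp; the last joint's range is limited). The gripper opens to 94 mm and grips with 3 to 60 N. Pads are 16 mm wide; open, the fingers measure 119 mm over their backs; the gripper's body (75 mm by 177 mm) begins 78 mm behind the grasp point.
Start: joints at [1.241, 0.3, 1.521, -0, 1.321, -0.067], TCP at [0.143, 0.531, 0.205] pointing down, gripper open.
Joint ranges: [-3.03, 3.03], [-0.79, 2.21], [0.23, 2.52], [-1.04, 4.18], [0, 3.07], [-2.55, 2.55]. Speed limits (rad/s): [2.22, 2.22, 2.57, 3.14, 3.14, 3.14].

## Interface

Orientations are given as [roll, pitch, yaw] about the fixed x, y, z axes, in that order (R = Rz(yaw) Ry(pitch) Rx(roll)).
In Python, from station import ctrl gives the robot as it stands.
- The arm moves only by the tool play_rows, never from a script. Its argument "increments" is a list that holds one entry, the list of rows, each a list of 5 numbers: the closure in counts, from 0 (fully open) to 255 (shut), then the shift along the tool's x, y, z in cm, then the turn about the tool's x in degrees. A call has 1 to 12 rows; each row shifts and turns the commanded pose from where the row before left it, along the tool's axes as they then stand; what a row does not reach is not made up. A row lasts 1/12 s, in which the tool goes at most 41.7 mm and 7.16 degrees, less where a joint would pass 70% of its speed; a pose out of reach is approached as far as the arm can. A call is refused whole if a number of a shift passes 4.17 or a number of a turn 7.16, either way. A call with a gripper value outside its range is refused whole. The fingers move at their own pace and stop on an object; "newtons" is the grip in N (left out, the last holds). Time passes only in rows, so rows that do not move let the fingers close. It gives the time, the measured TCP pose, the force and the opening at its end, in the units of the state.
- ctrl.get_obs(): the state, without advancing time (a new reading comes with each control period).
- ctrl.camera(name): name is "side" or "top" or "wrist"; returns the picture (420x560x3 uint8, red, green, blue); there is no depth.
- ctrl.calibration(name): a dict with "fx", "fy", "cx", "cy" (pixels), "k1" (the pictures are not rectified: a ray, as slopes to the right and down, at radius r is drawn at 1 + k1 r^2 times it, then the intrinsics apply), "rvec" (rotation vector, rad) and "tvec" (3), from world to camera coordinates, as OpenCV has them; the wrist camera has in their place "T_tool_cam" (4x4, takes a point from camera to tool coordinates, whose origin is the TCP and whose axes are the tool frame's). Camera axes: x right, y down, z forward; pixel columns grow to the right and rows downward; lengths in m; the calibration is good to about 2 mm. A picture is of the moment at which its call begins: read the wrist's pose just before it. calibration takes no time and is no camera call.
- ctrl.hand_in(): hands the job in, once; it reports no verdict.
The state is a dict: "time_s": time; "qpos": joint angles; "joint_vel": joint speeds; "tau": joint torques, N m; "ee_pos": TCP position; "eef_rot": TCP orientation; "force": force on the tool from outside, world axes, zero at the start; "moment": the same for the moment, N m; "grip_width": finger opening in m.
Only numpy, scipy, OpenCV 4.12 (cv2) and the standard library are available. Lean on these libraries where they do the work, as an engineer would, in place of code of your own. Each camera call takes 0.05 s, during which the arm holds its last target.

## Working session

There is one attempt and no reset: what is moved stays moved. The work goes in short steps, Python scripts to look and compute and a tool call to move; the robot and the scene stay as the last step left them, time stands still between calls to the robot, and variables do not carry over. Pictures are saved under pics/ and viewed, and the job is handed in when it is done.

Besides the shell and the picture viewer there is one more tool, called after "Emit:" by a JSON object that holds its "op" and its "data", one argument or row to a line. play_rows: Moves the arm, as the interface text tells. Its arguments: {"type":"object","properties":{"increments":{"type":"array"},"newtons":{"type":"number"}},"required":["increments"]}

```bash
mkdir -p pics; ls; cat > h.py <<'E'
import numpy as np, cv2
from station import ctrl
def save(n,f):
    im=ctrl.camera(n); cv2.imwrite(f,cv2.cvtColor(im,cv2.COLOR_RGB2BGR)); return im
E
python3 - <<'E'
from h import *
o=ctrl.get_obs(); print(o)
for n in ["side","top","wrist"]:
    print(n,ctrl.calibration(n)); 
save("top","pics/top0.png"); save("side","pics/side0.png")
print(ctrl.tcp_to_grasp)
E
```

```text
pics
{'time_s': 0.0, 'qpos': array([ 1.24141808e+00,  3.00448600e-01,  1.52157517e+00, -4.21104174e-05,
        1.32067841e+00, -6.66128455e-02]), 'joint_vel': array([-0.0008634 ,  0.00072837, -0.00152687,  0.00024096, -0.00074598,
       -0.00257893]), 'tau': array([ 1.99947266e-03, -5.31803834e+01, -3.52736521e+01,  7.09479419e-02,
        2.43659428e-02, -8.04113120e-05]), 'ee_pos': array([0.14280122, 0.53087393, 0.20490117]), 'eef_rot': array([-1.60066362,  1.56968605, -1.86341858]), 'force': array([ 0.24019574,  0.46087475, -0.76300778]), 'moment': array([0.01916254, 0.01787883, 0.04376839]), 'grip_width': 0.09385573613037962}
side {'fx': 490.53890776711575, 'fy': 490.53890776711575, 'cx': 277.554561455642, 'cy': 219.38620389800366, 'k1': 0.01017561899075421, 'rvec': array([ 2.01192931, -0.53331419,  0.35711812]), 'tvec': array([-0.55215524,  0.20626639,  0.79889978])}
top {'fx': 515.5107519847444, 'fy': 515.5107519847444, 'cx': 277.52361199959313, 'cy': 208.26482227024778, 'k1': 0.009158140965337062, 'rvec': array([ 2.21938216, -2.19653414,  0.07509572]), 'tvec': array([-0.08824238,  0.55962869,  1.06588809])}
wrist {'fx': 370.61131525980255, 'fy': 370.61131525980255, 'cx': 280.5293945553375, 'cy': 205.7547470179522, 'k1': -0.08453717778749956, 'T_tool_cam': array([[ 1.27006592e-03, -2.88105596e-01,  9.57597803e-01,
        -1.79403654e-01],
       [ 9.99999083e-01,  8.16495841e-04, -1.08064965e-03,
         1.90995780e-04],
       [-4.70533412e-04,  9.57598297e-01,  2.88106368e-01,
        -8.47973231e-02],
       [ 0.00000000e+00,  0.00000000e+00,  0.00000000e+00,
         1.00000000e+00]])}
0.0188
```

View pics/top0.png

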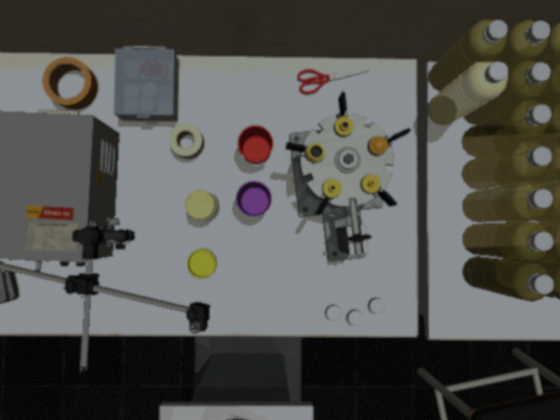

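View pics/side0.png

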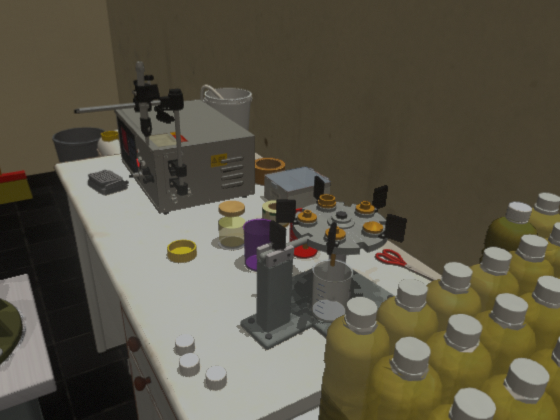

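```bash
cat >> h.py <<'E'
def proj(n,P):
    c=ctrl.calibration(n); R=cv2.Rodrigues(c['rvec'])[0]
    p=np.atleast_2d(P)@R.T+c['tvec']; s=p[:,:2]/p[:,2:]; r2=(s**2).sum(1,keepdims=True)
    s=s*(1+c['k1']*r2); return s*[c['fx'],c['fy']]+[c['cx'],c['cy']]
def ray(n,uv):
    c=ctrl.calibration(n); R=cv2.Rodrigues(c['rvec'])[0]
    d=(np.array(uv,float)-[c['cx'],c['cy']])/[c['fx'],c['fy']]; s=d.copy()
    for _ in range(20): s=d/(1+c['k1']*(s**2).sum())
    return -R.T@c['tvec'], R.T@np.array([*s,1])
def onz(n,uv,z):
    o,d=ray(n,uv); return o+d*(z-o[2])/d[2]
E
python3 - <<'E'
from h import *
for n in("top","side"):
    print(n,ray(n,(280,210)),proj(n,[[0,0,0],[.5,0,0],[.5,.3,0],[.5,-.3,0],[.143,.531,.205]]))
a=cv2.imread("pics/top0.png")[80:275,270:430]; cv2.imwrite("pics/top0c.png",cv2.resize(a,None,fx=3,fy=3,interpolation=cv2.INTER_CUBIC))
a=cv2.imread("pics/side0.png")[165:345,230:420]; cv2.imwrite("pics/side0c.png",cv2.resize(a,None,fx=3,fy=3,interpolation=cv2.INTER_CUBIC))
E
```

```text
top (array([ 0.50985519, -0.05983877,  1.09249962]), array([ 0.04359358, -0.02577402, -0.99873405])) [[234.73526439 479.62636209]
 [238.09084306 236.7572481 ]
 [ 94.89868692 235.4044903 ]
 [379.47600227 238.13288605]
 [-93.97348215 451.44915432]]
side (array([ 0.15224015, -0.79571197,  0.57387061]), array([ 0.46903395,  0.75739695, -0.45469548])) [[-63.35665077 346.7390182 ]
 [219.33102447 265.38853679]
 [170.006155   208.03240099]
 [296.31478666 355.01702298]
 [-15.25225323 123.20586271]]
```

View pics/top0c.png

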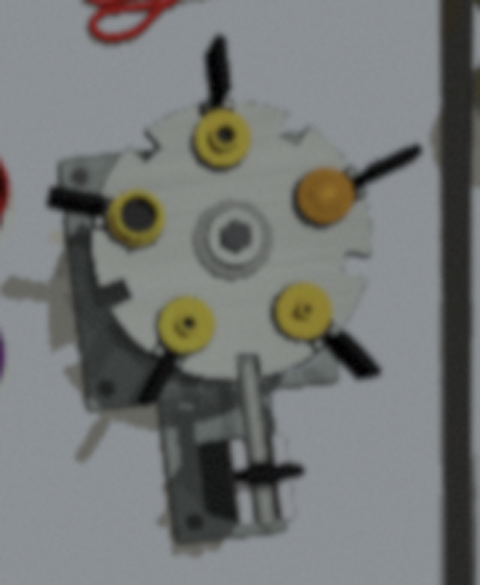

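View pics/side0c.png

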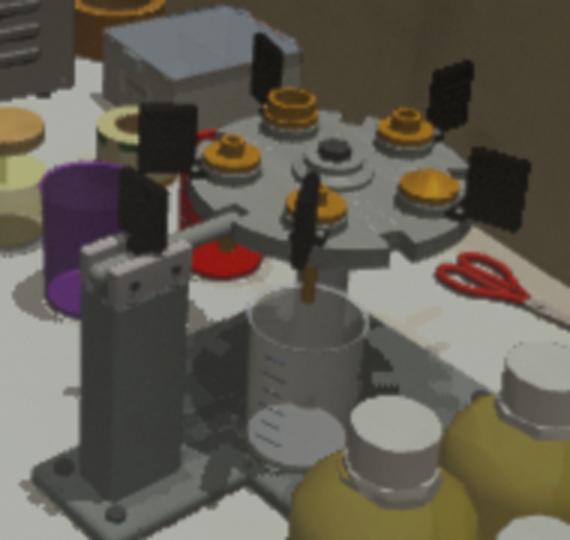

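```bash
python3 - <<'E'
from h import *
a=cv2.imread("pics/top0.png")[210:400,0:230]; cv2.imwrite("pics/top0d.png",cv2.resize(a,None,fx=3,fy=3,interpolation=cv2.INTER_CUBIC))
a=cv2.imread("pics/side0.png")[50:230,50:290]; cv2.imwrite("pics/side0d.png",cv2.resize(a,None,fx=3,fy=3,interpolation=cv2.INTER_CUBIC))
save("wrist","pics/wr0.png")
E
```

```text
(no output)
```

View pics/top0d.png

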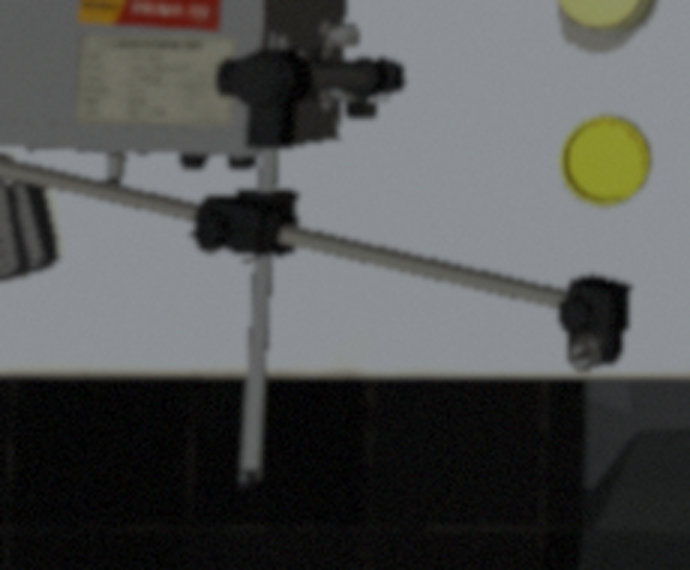

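View pics/side0d.png

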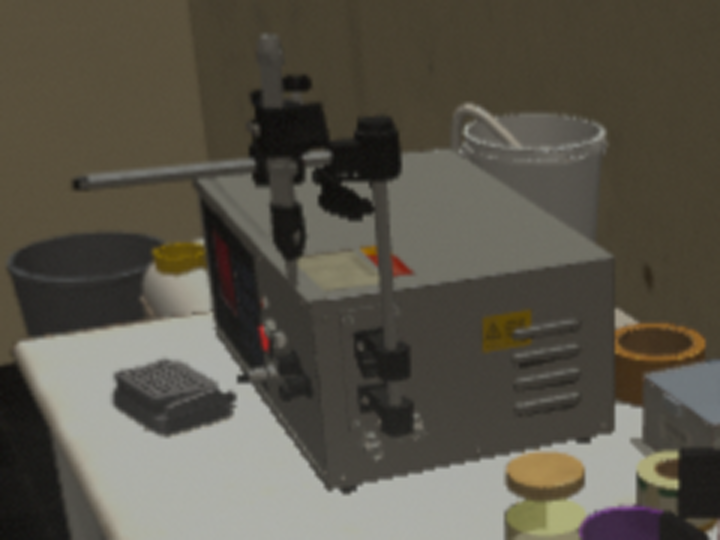

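View pics/wr0.png

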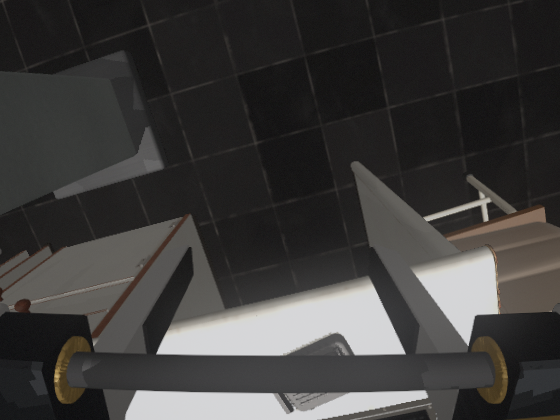

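```bash
cat >> h.py <<'E'
def tri(uvt,uvs):
    a,d=ray("top",uvt); b,e=ray("side",uvs)
    A=np.stack([d,-e],1); s=np.linalg.lstsq(A,b-a,rcond=None)[0]
    p,q=a+d*s[0],b+e*s[1]; return (p+q)/2, np.linalg.norm(p-q)
E
python3 - <<'E'
from h import *
np.set_printoptions(precision=4,suppress=True)
c=lambda x,y:(x/3,210+y/3); s=lambda x,y:(50+x/3,50+y/3)
print("xbar end A",tri(c(597,320),s(288,235)), tri(c(597,320),s(270,50)))
print("rod end",tri(c(250,478),s(80,183)))
print("xclamp",tri(c(245,225),s(290,140)))
print("post",tri(c(270,90),s(378,140)))
t=lambda x,y:(270+x/3,80+y/3); S=lambda x,y:(230+x/3,165+y/3)
hub=t(236,236)
print("hub z.183",onz("top",hub,.183), tri(hub,S(335,152)))
ax=onz("top",hub,.183)
for n,p in dict(fine=(303,310),wide=(135,215),a=(222,138),b=(187,325),plug=(325,195)).items():
    w=onz("top",t(*p),.186 if n!='plug' else .184); d=w-ax; print(n,w,np.hypot(*d[:2]),np.degrees(np.arctan2(d[1],d[0])))
w=onz("top",t(265,471),.206); d=w-ax; print('bolttab',w,np.hypot(*d[:2]),np.degrees(np.arctan2(d[1],d[0])))
for p in[(160,372),(350,350),(415,155),(218,45),(60,197)]:
    w=onz("top",t(*p),.208); d=w-ax; print('tab',w,np.hypot(*d[:2]),np.degrees(np.arctan2(d[1],d[0])))
E
```

```text
xbar end A (array([0.3838, 0.0401, 0.3015]), np.float64(0.005387367343711441)) (array([0.3915, 0.0299, 0.4065]), np.float64(0.014085080806693061))
rod end (array([0.3022, 0.2134, 0.2975]), np.float64(0.0022355917431238054))
xclamp (array([0.4356, 0.2116, 0.3131]), np.float64(0.014173443724586668))
post (array([0.4993, 0.2044, 0.3074]), np.float64(0.00750904393006014))
hub z.183 [ 0.6423 -0.2046  0.183 ] (array([ 0.6436, -0.2058,  0.1787]), np.float64(0.0015386082147674362))
fine [ 0.5984 -0.244   0.186 ] 0.05892165080686897 -138.11096567398673
wide [ 0.6536 -0.1443  0.186 ] 0.0614073710968317 79.41973657389664
a [ 0.7002 -0.1956  0.186 ] 0.05856083275818504 8.856372640609111
b [ 0.5888 -0.1754  0.186 ] 0.061006291196994265 151.3544934113499
plug [ 0.6673 -0.2574  0.184 ] 0.058371385346864105 -64.63715150132315
bolttab [ 0.5034 -0.2182  0.206 ] 0.13950245275019557 -174.4451201248794
tab [ 0.5596 -0.1572  0.208 ] 0.0953353078779732 150.15146191059313
tab [ 0.5735 -0.2667  0.208 ] 0.0926506879609767 -137.9506928751031
tab [ 0.6871 -0.3045  0.208 ] 0.10944500266949056 -65.8059160403234
tab [ 0.7499 -0.1898  0.208 ] 0.10859824503539255 7.869184556721186
tab [ 0.6599 -0.0989  0.208 ] 0.1072289071195511 80.52438694107607
```

```bash
cat >> h.py <<'E'
from scipy.spatial.transform import Rotation as Ro
np.set_printoptions(precision=4,suppress=True)
AX=np.array([.643,-.205]); YAW=np.radians(6.9)
def st(r,deg): # stand polar -> world xy
    a=YAW+np.radians(deg); return AX+r*np.array([np.cos(a),np.sin(a)])
def R(o=None):
    o=o or ctrl.get_obs(); return Ro.from_euler('xyz',o['eef_rot']).as_matrix()
def to(p):
    o=ctrl.get_obs(); p=np.array(p,float); d=R(o).T@(p-o['ee_pos'])*100
    print('t',round(o['time_s'],2),'ee',o['ee_pos'],'F',o['force'],'w',o['grip_width'],'q',o['qpos']); print('tool cm',d)
E
python3 - <<'E'
from h import *
print(R()); to([.143,.531,.45]); to([.5,-.17,.205]); print(st(122,180))
E
```

```text
[[-0.0003  0.2598  0.9657]
 [-0.0008  0.9657 -0.2598]
 [-1.     -0.0009 -0.0001]]
t 0.15 ee [0.1428 0.5309 0.205 ] F [ 0.6813 -0.361  -0.1612] w 0.09391650409178495 q [ 1.2414  0.3003  1.5214  0.      1.3207 -0.0666]
tool cm [-24.498   -0.0097   0.015 ]
t 0.15 ee [0.1428 0.5309 0.205 ] F [ 0.6813 -0.361  -0.1612] w 0.09391650409178495 q [ 1.2414  0.3003  1.5214  0.      1.3207 -0.0666]
tool cm [  0.0491 -58.4073  52.702 ]
[-120.4734  -14.8617]
```

Emit:
{"op": "play_rows", "data": {
  "increments": [
    [[255,-1.5,0,0,0],[255,-3,0,0,0],[255,-3,0,0,0],[255,-3,0,0,0],[255,-3,0,0,0],[255,-3,0,0,0],[255,-3,0,0,0],[255,-3,0,0,0],[255,-1.5,0,0,0],[255,0,0,0,0]]
  ],
  "newtons": 10
}}

```text
time_s: 0.98
ee_pos: [0.1429, 0.5313, 0.4487]
eef_rot: [1.505, 1.566, 1.243]
force: [0.2, -0.4, -0.9]
grip_width: 0.0305
```

Emit:
{"op": "play_rows", "data": {
  "increments": [
    [[255,0,-1.2,1.1,0],[255,0,-2.4,2.2,0],[255,0,-2.4,2.2,0],[255,0,-2.4,2.2,0],[255,0,-2.4,2.2,0],[255,0,-2.4,2.2,0],[255,0,-2.4,2.2,0],[255,0,-2.4,2.2,0],[255,0,-2.4,2.2,0],[255,0,-2.4,2.2,0],[255,0,-2.4,2.2,0],[255,0,-2.4,2.2,0]]
  ]
}}

```text
time_s: 1.98
ee_pos: [0.3157, 0.1973, 0.4441]
eef_rot: [-2.41, 1.569, -2.673]
force: [0.4, -0.8, 0.5]
grip_width: 0.0007
```

Emit:
{"op": "play_rows", "data": {
  "increments": [
    [[255,0,-2.4,2.2,0],[255,0,-2.4,2.2,0],[255,0,-2.4,2.2,0],[255,0,-2.4,2.2,0],[255,0,-2.4,2.2,0],[255,0,-2.4,2.2,0],[255,0,-2.4,2.2,0],[255,0,-2.4,2.2,0],[255,0,-2.4,2.2,0],[255,0,-2.4,2.2,0],[255,0,-2.4,2.2,0],[255,0,-1.2,1.1,0]]
  ]
}}

```text
time_s: 2.98
ee_pos: [0.4889, -0.1362, 0.4429]
eef_rot: [-3.133, 1.567, 2.886]
force: [-0.0, 0.2, -0.5]
grip_width: 0.0005
```

Emit:
{"op": "play_rows", "data": {
  "increments": [
    [[255,0,0,0,-5.5],[255,0,0,0,-5.5],[255,0,0,0,-5.5],[255,0,0,0,-5.5],[255,0,0,0,0]]
  ]
}}

```text
time_s: 3.4
ee_pos: [0.4881, -0.1334, 0.444]
eef_rot: [2.67, 1.569, 2.796]
force: [0.1, -0.9, -0.2]
grip_width: 0.0001
```

```bash
python3 - <<'E'
from h import *
print(R()); p=st(.122,180); to([*p,.3]); to([*p,.182])
o=ctrl.get_obs(); im=save("wrist","pics/wr1.png")
def wray(uv,z,o=o):
    c=ctrl.calibration("wrist"); d=(np.array(uv,float)-[c['cx'],c['cy']])/[c['fx'],c['fy']]; s=d.copy()
    for _ in range(30): s=d/(1+c['k1']*(s**2).sum())
    T=np.eye(4);T[:3,:3]=R(o);T[:3,3]=o['ee_pos'];M=T@c['T_tool_cam'];v=M[:3,:3]@[*s,1];p=M[:3,3];return p+v*(z-p[2])/v[2]
E
```

```text
[[-0.0019 -0.1253  0.9921]
 [ 0.0007  0.9921  0.1253]
 [-1.      0.0009 -0.0018]]
t 3.4 ee [ 0.4881 -0.1334  0.444 ] F [ 0.0815 -0.9366 -0.179 ] w 5.672273911475702e-05 q [-0.3393  0.1465  1.1682  0.      1.8288 -2.0357]
tool cm [14.3855 -8.9915  2.299 ]
t 3.4 ee [ 0.4881 -0.1334  0.444 ] F [ 0.0815 -0.9366 -0.179 ] w 5.672273911475702e-05 q [-0.3393  0.1465  1.1682  0.      1.8288 -2.0357]
tool cm [26.1855 -9.0022  2.32  ]
```

View pics/wr1.png

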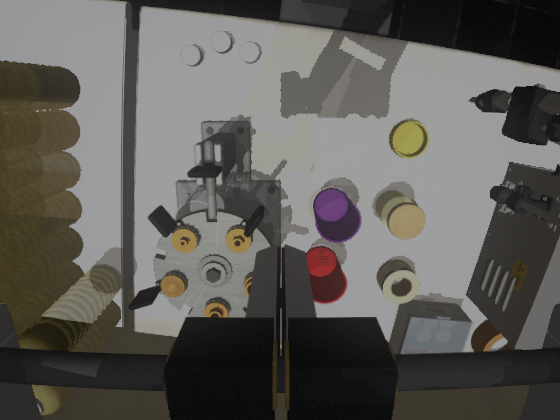

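```bash
cat >> h.py <<'E'
def wray(uv,z,o):
    c=ctrl.calibration("wrist"); d=(np.array(uv,float)-[c['cx'],c['cy']])/[c['fx'],c['fy']]; s=d.copy()
    for _ in range(30): s=d/(1+c['k1']*(s**2).sum())
    T=np.eye(4);T[:3,:3]=R(o);T[:3,3]=o['ee_pos'];M=T@c['T_tool_cam'];v=M[:3,:3]@[*s,1];p=M[:3,3];return p+v*(z-p[2])/v[2]
E
python3 - <<'E'
from h import *
o=ctrl.get_obs()
h=wray((213,271),.183,o); print('hub',h)
for n,uv,z in(('bolttab',(205,171),.187),('fine',(183,239),.186),('b',(239,238),.186)):
    w=wray(uv,z,o); d=(w-h)[:2]; print(n,w,np.hypot(*d),np.degrees(np.arctan2(d[1],d[0])))
a=cv2.imread("pics/wr1.png")[110:330,140:300]; cv2.imwrite("pics/wr1c.png",cv2.resize(a,None,fx=2.7,fy=2.7,interpolation=cv2.INTER_CUBIC))
E
```

```text
hub [ 0.6347 -0.2052  0.183 ]
bolttab [ 0.5014 -0.2231  0.187 ] 0.1345142542235588 -172.36823818796296
fine [ 0.5929 -0.2459  0.186 ] 0.05834020690165573 -135.75566982866522
b [ 0.5827 -0.1749  0.186 ] 0.060169749409501365 149.73683096977305
```

View pics/wr1c.png

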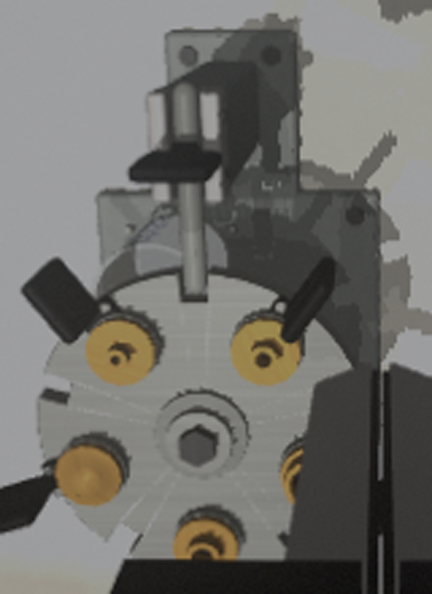

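Emit:
{"op": "play_rows", "data": {
  "increments": [
    [[255,0,-1.5,0.4,0],[255,0,-3,0.8,0],[255,0,-3,0.8,0],[255,1,-1.5,0.3,0],[255,3,0,0,0],[255,3,0,0,0],[255,3,0,0,0],[255,3,0,0,0],[255,2,0,0,0],[255,1,0,0,0],[255,0,0,0,0]]
  ]
}}

```text
time_s: 4.37
ee_pos: [0.5211, -0.2194, 0.2829]
eef_rot: [2.551, 1.567, 2.67]
force: [0.7, 0.5, 0.1]
grip_width: 0.0006
```

```bash
python3 - <<'E'
from h import *
p=st(.122,180); to([*p,.182]); save("side","pics/s1.png"); im=save("top","pics/t1.png")
a=cv2.imread("pics/s1.png")[100:345,200:440]; cv2.imwrite("pics/s1c.png",cv2.resize(a,None,fx=2.4,fy=2.4,interpolation=cv2.INTER_CUBIC))
E
```

```text
t 4.37 ee [ 0.5211 -0.2194  0.2829] F [0.7197 0.4646 0.0703] w 0.0005659060796584814 q [-0.4633  0.2918  1.3531  0.      1.5007 -2.1536]
tool cm [10.0926 -0.0577  0.1099]
```

View pics/s1c.png

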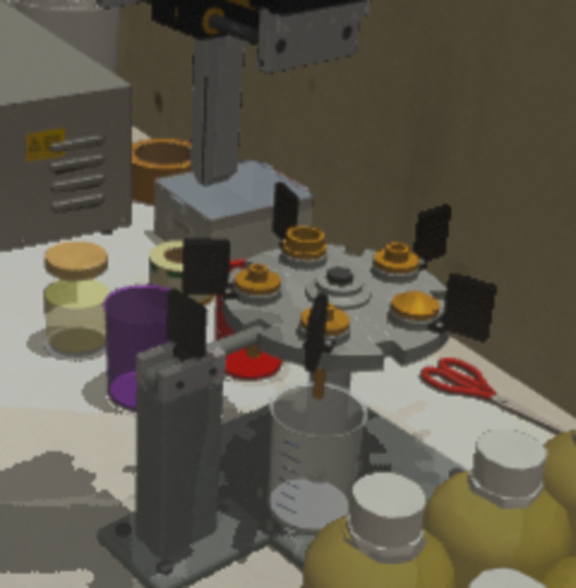

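Emit:
{"op": "play_rows", "data": {
  "increments": [
    [[255,1.5,0,0.1,0],[255,2,0,0,0],[255,2,0,0,0],[255,2,0,0,0],[255,1.5,0,0,0],[255,1,0,0,0],[255,0,0,0,0]]
  ]
}}

```text
time_s: 5.05
ee_pos: [0.5227, -0.2197, 0.1847]
eef_rot: [2.538, 1.57, 2.659]
force: [0.1, 0.3, 0.1]
grip_width: 0.0007
```

```bash
python3 - <<'E'
from h import *
p=st(.142,180); to([*p,.182]); save("side","pics/s2.png"); o=ctrl.get_obs(); save("wrist","pics/w2.png")
a=cv2.imread("pics/s2.png")[150:300,230:390]; a=cv2.resize(a,None,fx=2.5,fy=2.5,interpolation=cv2.INTER_CUBIC); b=cv2.imread("pics/w2.png")[0:375,100:500]; cv2.imwrite("pics/s2c.png",np.hstack([a,b]))
E
```

```text
t 5.05 ee [ 0.5227 -0.2197  0.1847] F [0.1429 0.2904 0.1297] w 0.0007200395381080376 q [-0.4625  0.3553  1.4969  0.      1.2905 -2.1541]
tool cm [ 0.2728  0.0163 -2.0792]
```

View pics/s2c.png

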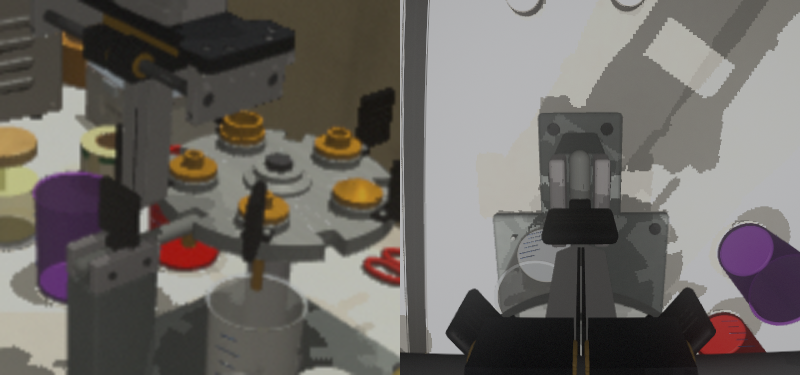

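Emit:
{"op": "play_rows", "data": {
  "increments": [
    [[255,0.3,0,-0.4,0],[255,0,0,-0.4,0],[255,0,0,-0.4,0],[255,0,0,-0.4,0],[255,0,0,-0.4,0],[255,0,0,-0.4,0],[255,0,0,-0.3,0],[255,0,0,0,0]]
  ]
}}

```text
time_s: 5.82
ee_pos: [0.4954, -0.2232, 0.1826]
eef_rot: [-3.139, 1.571, -3.018]
force: [0.6, -0.4, 1.1]
grip_width: 0.0002
```

```bash
python3 - <<'E'
from h import *
p=st(.152,180); to([*p,.182])
E
```

```text
t 5.82 ee [ 0.4954 -0.2232  0.1826] F [ 0.6291 -0.357   1.1329] w 0.00020507304008445762 q [-0.4906  0.3048  1.5691 -0.0001  1.2679 -2.1823]
tool cm [ 0.0637  0.0324 -0.332 ]
```

Emit:
{"op": "play_rows", "data": {
  "increments": [
    [[255,0,0,-0.2,0],[255,0,0,-0.2,0],[255,0,0,-0.2,0],[255,0,0,0,0]]
  ]
}}

```text
time_s: 6.15
ee_pos: [0.49, -0.2238, 0.1825]
eef_rot: [-0.156, 1.57, -0.035]
force: [3.2, -1.0, 1.8]
grip_width: 0.0008
```

Emit:
{"op": "play_rows", "data": {
  "increments": [
    [[255,0,0,-0.15,0],[255,0,0,-0.15,0],[255,0,0,0,0]]
  ]
}}

```text
time_s: 6.4
ee_pos: [0.4898, -0.2238, 0.1827]
eef_rot: [-0.163, 1.564, -0.041]
force: [26.6, 0.4, -7.2]
grip_width: 0.0003
```

```bash
python3 - <<'E'
from h import *
p=st(.152,180); to([*p,.182]); save("side","pics/s3.png"); o=ctrl.get_obs(); save("wrist","pics/w3.png")
a=cv2.imread("pics/s3.png")[150:300,230:390]; a=cv2.resize(a,None,fx=2.5,fy=2.5,interpolation=cv2.INTER_CUBIC); b=cv2.imread("pics/w3.png")[0:375,100:500]; cv2.imwrite("pics/s3c.png",np.hstack([a,b]))
E
```

```text
t 6.4 ee [ 0.4898 -0.2238  0.1827] F [26.572   0.3757 -7.154 ] w 0.0003102273113678919 q [-0.4983  0.2899  1.5883  0.0034  1.2569 -2.1918]
tool cm [0.0703 0.0278 0.2389]
```

View pics/s3c.png

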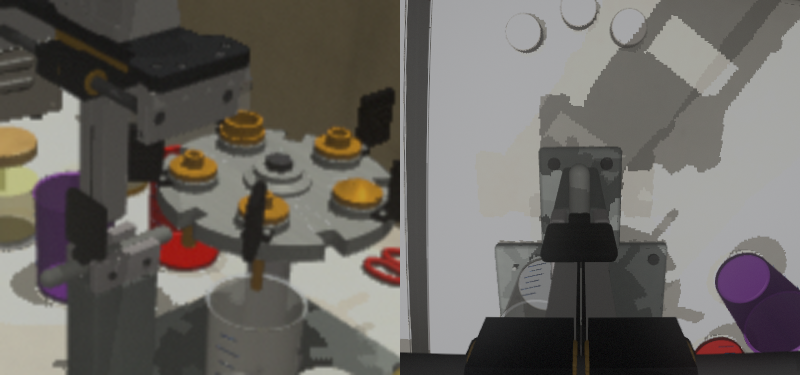

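```bash
python3 - <<'E'
from h import *
to([*st(.104,122),.235])
o=ctrl.get_obs(); Q=Ro.from_euler('z',YAW).as_matrix()
T=np.stack([[0,0,-1],[-np.sin(YAW),np.cos(YAW),0],[np.cos(YAW),np.sin(YAW),0]],1)
pr=None
for a in [122,128,134,140,146,152,158,164,170,176,180]:
    w=np.array([*st(.103,a),.18])
    if pr is not None: print(a,w,(T.T@(w-pr)*100).round(2))
    pr=w
E
```

```text
t 6.5 ee [ 0.4898 -0.2238  0.1827] F [25.7477  0.9729 -7.3415] w 0.00040279194533216693 q [-0.4982  0.2901  1.588   0.0031  1.2573 -2.1917]
tool cm [-5.176   8.829   9.9751]
128 [ 0.5703 -0.132   0.18  ] [ 0.   -0.62 -0.88]
134 [ 0.5631 -0.14    0.18  ] [ 0.   -0.71 -0.81]
140 [ 0.5567 -0.1488  0.18  ] [ 0.   -0.79 -0.74]
146 [ 0.5513 -0.1581  0.18  ] [ 0.   -0.86 -0.65]
152 [ 0.5469 -0.1679  0.18  ] [ 0.   -0.92 -0.56]
158 [ 0.5436 -0.1782  0.18  ] [ 0.   -0.98 -0.46]
164 [ 0.5413 -0.1887  0.18  ] [ 0.   -1.02 -0.35]
170 [ 0.5402 -0.1994  0.18  ] [ 0.   -1.05 -0.24]
176 [ 0.5401 -0.2102  0.18  ] [ 0.   -1.07 -0.13]
180 [ 0.5407 -0.2174  0.18  ] [ 0.   -0.72 -0.03]
```

Emit:
{"op": "play_rows", "data": {
  "increments": [
    [[255,0,0,0.6,0],[255,-1.5,0,0,0],[255,-2.5,0,0,0],[255,-1.3,0,0,0],[255,0,2,2,0],[255,0,2.5,2.5,0],[255,0,2.5,2.8,0],[255,0,1.8,2.3,0],[255,0,0,0,0]]
  ]
}}

```text
time_s: 7.25
ee_pos: [0.5795, -0.1209, 0.2345]
eef_rot: [2.535, 1.569, 2.66]
force: [-1.0, 0.0, -0.6]
grip_width: 0.0005
```

```bash
python3 - <<'E'
from h import *
to([*st(.104,122),.18])
save("top","pics/t4.png")
a=cv2.imread("pics/t4.png")[80:275,240:430]; cv2.imwrite("pics/t4c.png",cv2.resize(a,None,fx=3,fy=3,interpolation=cv2.INTER_CUBIC))
E
```

```text
t 7.25 ee [ 0.5795 -0.1209  0.2345] F [-1.0251  0.0359 -0.6398] w 0.0004990236991623868 q [-0.2678  0.3761  1.3523  0.0004  1.4151 -1.9633]
tool cm [ 5.4463 -0.2956 -0.209 ]
```

View pics/t4c.png

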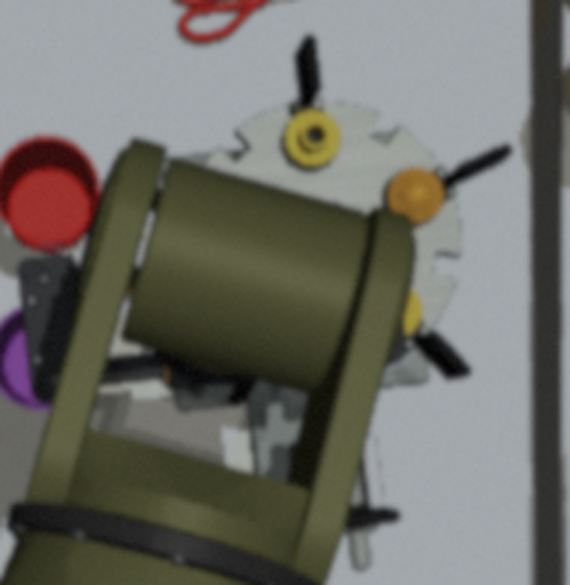

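Emit:
{"op": "play_rows", "data": {
  "increments": [
    [[255,1.2,0,0,0],[255,2,0,0,0],[255,1.5,0,0,0],[255,0.6,0,0,0],[255,0,0,0,0]]
  ]
}}

```text
time_s: 7.72
ee_pos: [0.5766, -0.125, 0.1811]
eef_rot: [2.825, 1.568, 2.945]
force: [0.2, -0.8, -0.1]
grip_width: 0.0006
```

```bash
python3 - <<'E'
from h import *
to([*st(.103,128),.18]); save("side","pics/s5.png"); save("wrist","pics/w5.png")
a=cv2.imread("pics/s5.png")[150:300,230:390]; a=cv2.resize(a,None,fx=2.5,fy=2.5,interpolation=cv2.INTER_CUBIC); b=cv2.imread("pics/w5.png")[0:375,80:480]; cv2.imwrite("pics/s5c.png",np.hstack([a,b]))
E
```

```text
t 7.72 ee [ 0.5766 -0.125   0.1811] F [ 0.1778 -0.7919 -0.0529] w 0.0005842534264382648 q [-0.2755  0.4103  1.4298 -0.0003  1.3046 -1.9666]
tool cm [ 0.108  -0.6212 -0.7094]
```

View pics/s5c.png

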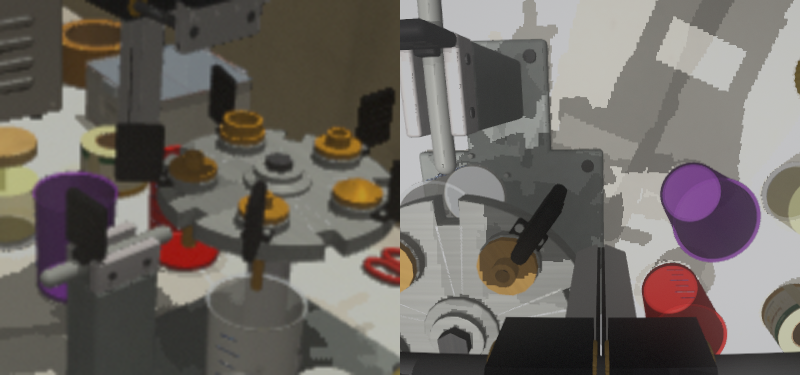

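Emit:
{"op": "play_rows", "data": {
  "increments": [
    [[255,0,-0.3,-0.4,0],[255,0,-0.35,-0.4,0],[255,0,-0.35,-0.4,0],[255,0,-0.4,-0.4,0],[255,0,-0.4,-0.35,0],[255,0,-0.4,-0.35,0],[255,0,-0.45,-0.3,0],[255,0,-0.45,-0.3,0],[255,0,-0.5,-0.3,0],[255,0,-0.5,-0.25,0],[255,0,-0.5,-0.2,0]]
  ]
}}

```text
time_s: 8.73
ee_pos: [0.5472, -0.1747, 0.1829]
eef_rot: [0.154, 1.569, 0.275]
force: [5.3, 5.4, -0.8]
grip_width: 0.0002
```

```bash
python3 - <<'E'
from h import *
to([*st(.103,158),.18]); o=ctrl.get_obs(); d=Ro.from_euler('z',-YAW).as_matrix()@np.array([*(o['ee_pos'][:2]-AX),0]); print(np.hypot(*d[:2]),np.degrees(np.arctan2(d[1],d[0])))
save("wrist","pics/w6.png")
E
```

```text
t 8.73 ee [ 0.5472 -0.1747  0.1829] F [ 5.2695  5.4221 -0.7505] w 0.0001861889561438164 q [-0.3733  0.3716  1.4789  0.0011  1.2896 -2.0657]
tool cm [ 0.2924 -0.301  -0.4065]
0.10046019377386785 155.53920163544714
```

View pics/w6.png

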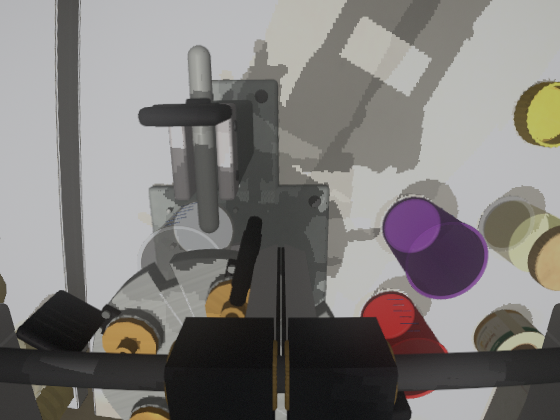

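Emit:
{"op": "play_rows", "data": {
  "increments": [
    [[255,0,-0.45,-0.3,0],[255,0,-0.45,-0.2,0],[255,0,-0.45,-0.2,0],[255,0,-0.45,-0.15,0],[255,0,-0.45,-0.1,0],[255,0,-0.45,-0.1,0],[255,0,-0.45,0,0],[255,0,0,0,0]]
  ]
}}

```text
time_s: 9.45
ee_pos: [0.5402, -0.2082, 0.1823]
eef_rot: [-2.508, 1.57, -2.387]
force: [-0.4, -0.1, -0.0]
grip_width: 0.0005
```

```bash
cat >> h.py <<'E'
def polar():
    o=ctrl.get_obs(); d=Ro.from_euler('z',-YAW).as_matrix()@np.array([*(o['ee_pos'][:2]-AX),0]); print('polar',np.hypot(*d[:2]),np.degrees(np.arctan2(d[1],d[0])))
E
python3 - <<'E'
from h import *
to([*st(.103,178),.18]); polar()
save("wrist","pics/w7.png")
E
```

```text
t 9.45 ee [ 0.5402 -0.2082  0.1823] F [-0.4184 -0.1403 -0.0257] w 0.000491261259747703 q [-0.4307  0.3832  1.4645 -0.0007  1.2942 -2.1218]
tool cm [ 0.2337 -0.5618 -0.0529]
polar 0.10282083922829412 174.85884657359276
```

View pics/w7.png

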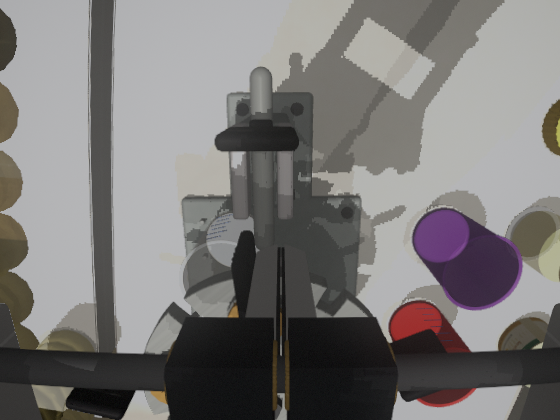

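Emit:
{"op": "play_rows", "data": {
  "increments": [
    [[255,0,-0.4,0,0],[255,0,-0.4,0,0],[255,0,-0.3,0.1,0],[255,0,0,0,0],[255,0,0,0,0]]
  ]
}}

```text
time_s: 9.92
ee_pos: [0.5427, -0.2182, 0.1824]
eef_rot: [-2.121, 1.571, -2.0]
force: [-0.9, 0.6, -0.3]
grip_width: 0.0005
```

```bash
python3 - <<'E'
from h import *
to([*st(.103,178),.18]); polar()
save("wrist","pics/w8.png")
E
```

```text
t 9.92 ee [ 0.5427 -0.2182  0.1824] F [-0.8518  0.562  -0.3074] w 0.00045706386936611736 q [-0.4447  0.3962  1.4464 -0.0002  1.299  -2.1364]
tool cm [ 0.238   0.4643 -0.181 ]
polar 0.1011306173097975 -179.40700894048172
```

View pics/w8.png

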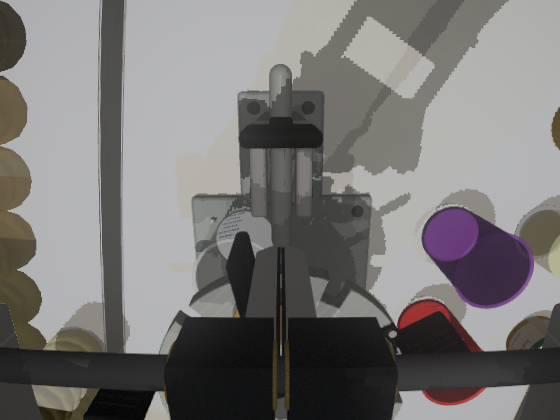

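Emit:
{"op": "play_rows", "data": {
  "increments": [
    [[255,0,-0.4,0,0],[255,0,-0.4,0.1,0],[255,0,-0.4,0.1,0],[255,0,0,0,0],[255,0,0,0,0]]
  ]
}}

```text
time_s: 10.38
ee_pos: [0.5462, -0.2299, 0.1824]
eef_rot: [-1.816, 1.571, -1.695]
force: [-0.3, -0.8, 0.4]
grip_width: 0.0002
```

```bash
python3 - <<'E'
from h import *
to([*st(.103,188),.18]); polar()
save("side","pics/s9.png"); save("wrist","pics/w9.png")
a=cv2.imread("pics/s9.png")[150:300,230:390]; a=cv2.resize(a,None,fx=2.5,fy=2.5,interpolation=cv2.INTER_CUBIC); b=cv2.imread("pics/w9.png")[45:420,80:480]; cv2.imwrite("pics/s9c.png",np.hstack([a,b]))
E
```

```text
t 10.38 ee [ 0.5462 -0.2299  0.1824] F [-0.3143 -0.8137  0.4083] w 0.00023418663918644195 q [-0.4602  0.4132  1.4227 -0.0002  1.3057 -2.1517]
tool cm [ 0.2351 -0.1197 -0.2909]
polar 0.09995625877098581 -172.44800553724363
```

View pics/s9c.png

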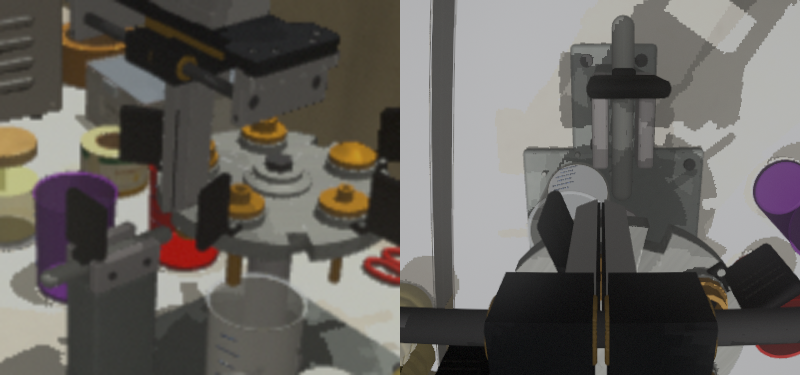

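Emit:
{"op": "play_rows", "data": {
  "increments": [
    [[255,0,0,0,0],[255,0,0,0,0],[255,0,0,0,0],[255,0,0,0,0]]
  ]
}}

```text
time_s: 10.82
ee_pos: [0.5462, -0.2295, 0.1825]
eef_rot: [-0.984, 1.571, -0.862]
force: [-0.4, 0.2, 0.3]
grip_width: 0.0002
```

```bash
python3 - <<'E'
from h import *
save("side","pics/s10.png"); save("wrist","pics/w10.png")
a=cv2.imread("pics/s10.png")[150:300,230:390]; a=cv2.resize(a,None,fx=2.5,fy=2.5,interpolation=cv2.INTER_CUBIC); b=cv2.imread("pics/w10.png")[45:420,80:480]; cv2.imwrite("pics/s10c.png",np.hstack([a,b]))
E
```

View pics/s10c.png

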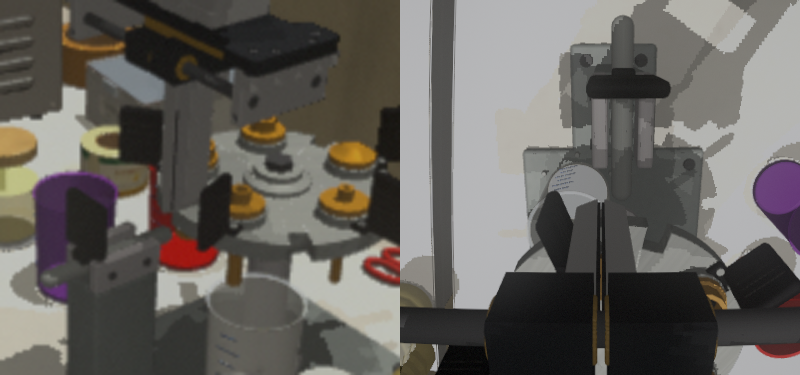

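```bash
python3 - <<'E'
from h import *
for uv in[(243,190),(344,190),(352,147),(263,124)]:
    w=onz("side",(230+uv[0]/2.5,150+uv[1]/2.5),.186); d=Ro.from_euler('z',-YAW).as_matrix()@np.array([*(w[:2]-AX),0]); print(w,np.hypot(*d[:2]),np.degrees(np.arctan2(d[1],d[0])))
E
```

```text
[ 0.5916 -0.2352  0.186 ] 0.05962620325756949 -156.42871362490632
[ 0.6511 -0.2666  0.186 ] 0.062087062114289486 -89.42426307353789
[ 0.6972 -0.22    0.186 ] 0.056277145805303914 -22.335616782605687
[ 0.6633 -0.1605  0.186 ] 0.04890885298131228 58.51995648071134
```

Emit:
{"op": "play_rows", "data": {
  "increments": [
    [[255,0,-0.4,0.1,0],[255,0,-0.4,0.1,0],[255,0,-0.4,0.1,0],[255,0,-0.3,0.1,0],[255,0,0,0,0],[255,0,0,0,0]]
  ]
}}

```text
time_s: 11.42
ee_pos: [0.552, -0.2443, 0.1823]
eef_rot: [-2.976, 1.571, -2.856]
force: [-0.1, 0.2, 0.6]
grip_width: 0.0003
```

```bash
python3 - <<'E'
from h import *
to([*st(.103,188),.18]); polar()
save("side","pics/s11.png"); save("wrist","pics/w11.png")
a=cv2.imread("pics/s11.png")[150:300,230:390]; a=cv2.resize(a,None,fx=2.5,fy=2.5,interpolation=cv2.INTER_CUBIC); b=cv2.imread("pics/w11.png")[45:420,80:480]; cv2.imwrite("pics/s11c.png",np.hstack([a,b]))
E
```

```text
t 11.42 ee [ 0.552  -0.2443  0.1823] F [-0.1281  0.1746  0.6107] w 0.000321947257718793 q [-0.4773  0.4377  1.3881 -0.0001  1.3159 -2.1689]
tool cm [ 0.2317  1.37   -0.6889]
polar 0.0991477376623478 -163.57702606503346
```

View pics/s11c.png

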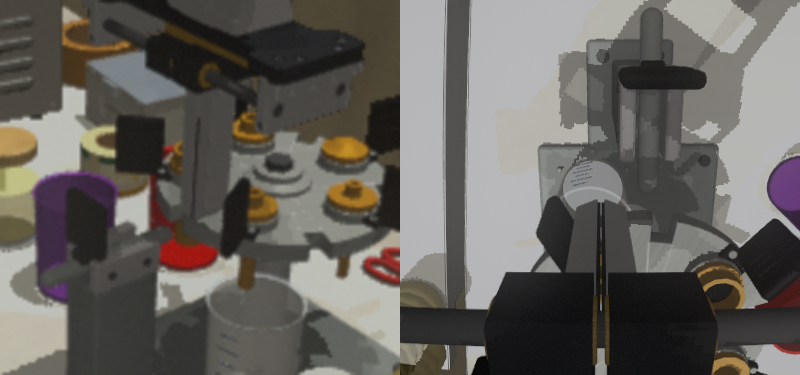

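Emit:
{"op": "play_rows", "data": {
  "increments": [
    [[255,0,0.5,0,0],[255,-1.5,0,0,0],[255,-2.5,0,0,0],[255,-1.5,0,0,0],[255,0,0,0,0]]
  ]
}}

```text
time_s: 11.93
ee_pos: [0.5522, -0.239, 0.241]
eef_rot: [-0.59, 1.565, -0.468]
force: [-0.6, 0.8, 0.6]
grip_width: 0.0002
```

```bash
python3 - <<'E'
from h import *
to([*st(.104,122),.235]); polar()
save("side","pics/s12.png"); save("wrist","pics/w12.png")
a=cv2.imread("pics/s12.png")[150:300,230:390]; a=cv2.resize(a,None,fx=2.5,fy=2.5,interpolation=cv2.INTER_CUBIC); b=cv2.imread("pics/w12.png")[45:420,80:480]; cv2.imwrite("pics/s12c.png",np.hstack([a,b]))
E
```

```text
t 11.93 ee [ 0.5522 -0.239   0.241 ] F [-0.6196  0.7607  0.6447] w 0.00020913470316946193 q [-0.4694  0.3905  1.3177  0.      1.428  -2.1617]
tool cm [ 0.5846 11.1038  3.9208]
polar 0.09696051899679838 -166.35995297828535
```

View pics/s12c.png

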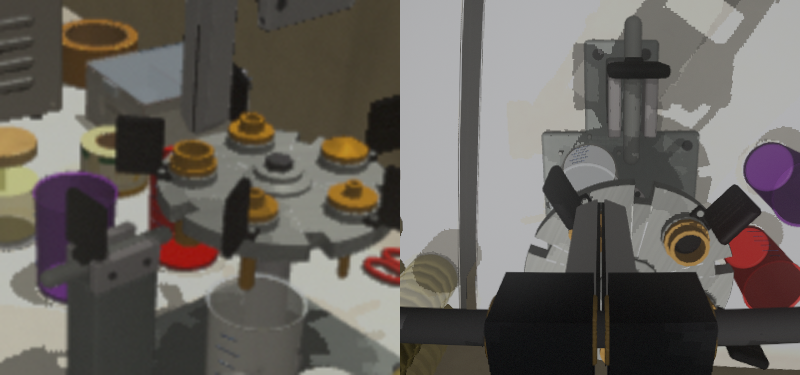

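```bash
python3 - <<'E'
from h import *
save("side","pics/s13.png")
A=cv2.imread("pics/side0.png");B=cv2.imread("pics/s12.png");C=cv2.imread("pics/s13.png")
f=lambda a:cv2.resize(a[165:290,270:395],None,fx=3,fy=3,interpolation=cv2.INTER_CUBIC)
cv2.imwrite("pics/cmp.png",np.hstack([f(A),f(C)])); print(np.abs(B[165:290,270:395].astype(int)-C[165:290,270:395]).mean())
E
```

```text
0.9456
```

View pics/cmp.png

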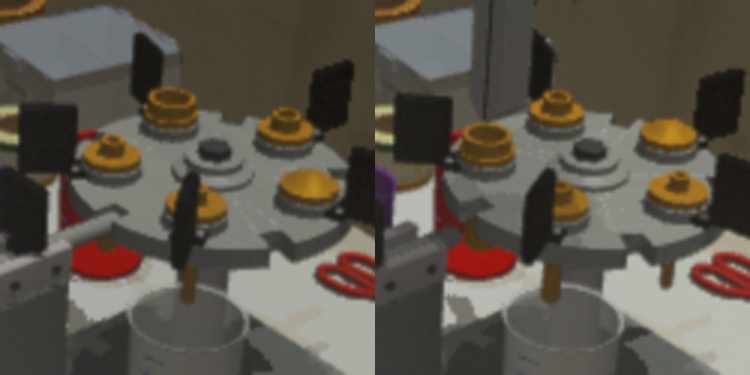

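```bash
cat >> h.py <<'E'
def ang(uv,n="side",z=.186,r0=None):
    w=onz(n,uv,z); d=Ro.from_euler('z',-YAW).as_matrix()@np.array([*(w[:2]-AX),0]); return np.hypot(*d[:2]),np.degrees(np.arctan2(d[1],d[0]))
E
python3 - <<'E'
from h import *
to([*st(.105,117),.241])
for nm,x0,pts in(("init",0,[(196,193),(172,93),(285,115),(110,145)]),("now",375,[(564,187),(487,132),(557,97),(678,176)])):
    for u,v in pts: print(nm,ang((270+(u-x0)/3,165+v/3)))
E
```

```text
t 12.08 ee [ 0.551  -0.2386  0.2363] F [-0.79    0.8862 -0.4648] w 0.0003717421492863306 q [-0.4697  0.3944  1.3231  0.      1.4254 -2.1618]
tool cm [-0.4626 11.5855  4.7774]
init (np.float64(0.06492727781017428), np.float64(-142.2718536449271))
init (np.float64(0.06575596151320053), np.float64(68.57210009910372))
init (np.float64(0.059637016419063216), np.float64(-0.19827810757153022))
init (np.float64(0.06095172345291528), np.float64(150.66287606350983))
now (np.float64(0.05959695239966455), np.float64(-146.79945035634236))
now (np.float64(0.05882082911987323), np.float64(134.76325552275338))
now (np.float64(0.05913946061338555), np.float64(64.74188511448422))
now (np.float64(0.06078307634826757), np.float64(-79.26526832491804))
```

Emit:
{"op": "play_rows", "data": {
  "increments": [
    [[255,0,1.5,0.5,0],[255,0,2.5,1,0],[255,0,2.5,1,0],[255,0,2.5,1,0],[255,0,1.8,0.9,0],[255,0,0.8,0.4,0],[255,0,0,0,0]]
  ]
}}

```text
time_s: 12.67
ee_pos: [0.5851, -0.1166, 0.2363]
eef_rot: [2.713, 1.569, 2.836]
force: [-0.9, 0.5, -0.3]
grip_width: 0.0005
```

Emit:
{"op": "play_rows", "data": {
  "increments": [
    [[255,1.2,0,0,0],[255,2,0,0,0],[255,1.6,0,0,0],[255,0.7,0,0,0],[255,0,0,0,0]]
  ]
}}

```text
time_s: 13.08
ee_pos: [0.5839, -0.119, 0.18]
eef_rot: [2.793, 1.567, 2.913]
force: [0.3, 1.0, -0.1]
grip_width: 0.0004
```

```bash
python3 - <<'E'
from h import *
to([*st(.104,122),.18]); polar()
save("side","pics/s14.png"); save("wrist","pics/w14.png")
a=cv2.imread("pics/s14.png")[150:300,230:390]; a=cv2.resize(a,None,fx=2.5,fy=2.5,interpolation=cv2.INTER_CUBIC); b=cv2.imread("pics/w14.png")[45:420,80:480]; cv2.imwrite("pics/s14c.png",np.hstack([a,b]))
E
```

```text
t 13.08 ee [ 0.5839 -0.119   0.18  ] F [ 0.323   0.9621 -0.1161] w 0.0003947382166741521 q [-0.2624  0.4245  1.4123 -0.0001  1.3084 -1.9531]
tool cm [ 0.0031 -0.4325 -0.6728]
polar 0.10440477774003641 117.60662146237918
```

View pics/s14c.png

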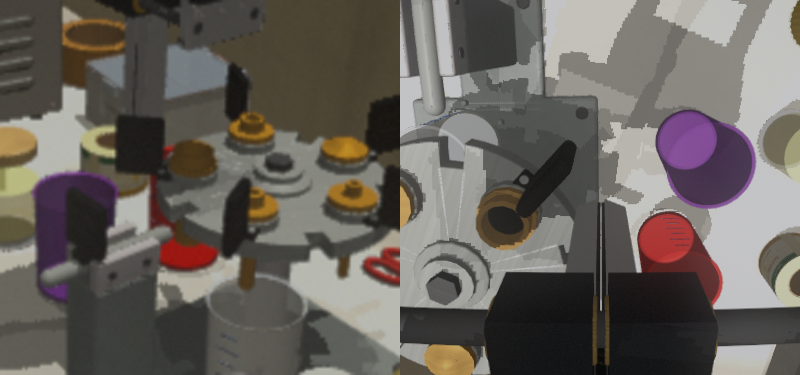

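Emit:
{"op": "play_rows", "data": {
  "increments": [
    [[255,0,-0.3,-0.5,0],[255,0,-0.35,-0.5,0],[255,0,-0.35,-0.5,0],[255,0,-0.4,-0.45,0],[255,0,-0.4,-0.45,0],[255,0,-0.45,-0.4,0],[255,0,-0.45,-0.4,0],[255,0,-0.5,-0.35,0],[255,0,-0.5,-0.35,0],[255,0,-0.5,-0.3,0],[255,0,-0.5,-0.25,0],[255,0,-0.5,-0.2,0]]
  ]
}}

```text
time_s: 14.18
ee_pos: [0.5453, -0.1754, 0.1828]
eef_rot: [0.207, 1.569, 0.329]
force: [4.0, 5.0, -0.2]
grip_width: 0.0008
```

```bash
python3 - <<'E'
from h import *
to([*st(.103,178),.18]); polar()
E
```

```text
t 14.18 ee [ 0.5453 -0.1754  0.1828] F [ 3.9685  5.0178 -0.2491] w 0.0007544894772986471 q [-0.3757  0.3682  1.4839  0.0011  1.2883 -2.0682]
tool cm [ 0.2812 -3.7529 -0.9505]
polar 0.10212151800156223 156.24856577091683
```

Emit:
{"op": "play_rows", "data": {
  "increments": [
    [[255,0,-0.45,-0.2,0],[255,0,-0.45,-0.2,0],[255,0,-0.45,-0.2,0],[255,0,-0.45,-0.1,0],[255,0,-0.45,-0.1,0],[255,0,-0.45,0,0],[255,0,-0.45,0,0],[255,0,-0.45,0,0],[255,0,-0.45,0,0],[255,0,-0.45,0.05,0],[255,0,-0.4,0.1,0],[255,0,0,0,0]]
  ]
}}

```text
time_s: 15.18
ee_pos: [0.5446, -0.2256, 0.1823]
eef_rot: [-2.182, 1.57, -2.061]
force: [-0.4, 0.1, 0.9]
grip_width: 0.0007
```

```bash
python3 - <<'E'
from h import *
to([*st(.103,204),.18]); polar()
E
```

```text
t 15.18 ee [ 0.5446 -0.2256  0.1823] F [-0.3602  0.0557  0.8693] w 0.0006746560142932668 q [-0.4547  0.4064  1.4323 -0.0005  1.3029 -2.1459]
tool cm [ 0.2306 -3.321   0.6026]
polar 0.10050096039945917 -175.04320689948975
```

Emit:
{"op": "play_rows", "data": {
  "increments": [
    [[255,0,-0.4,0.05,0],[255,0,-0.4,0.05,0],[255,0,-0.4,0.1,0],[255,0,-0.4,0.1,0],[255,0,-0.4,0.15,0],[255,0,-0.3,0.1,0],[255,0,0,0,0],[255,0,0,0,0]]
  ]
}}

```text
time_s: 15.85
ee_pos: [0.5528, -0.2471, 0.1824]
eef_rot: [-2.985, 1.571, -2.864]
force: [-0.0, 1.0, 0.1]
grip_width: 0.0005
```

```bash
python3 - <<'E'
from h import *
to([*st(.103,204),.18]); polar()
save("side","pics/s15.png"); save("wrist","pics/w15.png")
f=lambda a:cv2.resize(a[165:290,270:395],None,fx=3,fy=3,interpolation=cv2.INTER_CUBIC)
cv2.imwrite("pics/cmp2.png",np.hstack([f(cv2.imread("pics/side0.png")),f(cv2.imread("pics/s15.png"))]))
E
```

```text
t 15.85 ee [ 0.5528 -0.2471  0.1824] F [-0.0143  1.0465  0.1195] w 0.000462068464838983 q [-0.4808  0.4419  1.3819 -0.0001  1.3178 -2.1725]
tool cm [ 0.2364 -1.0958  0.0488]
polar 0.09951872296064328 -161.88917553427316
```

View pics/cmp2.png

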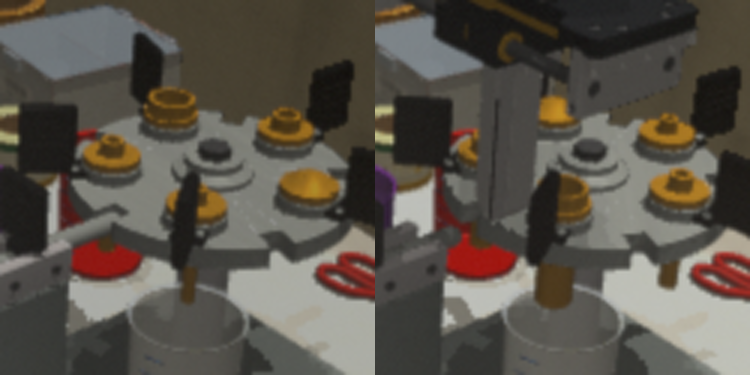

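View pics/w15.png

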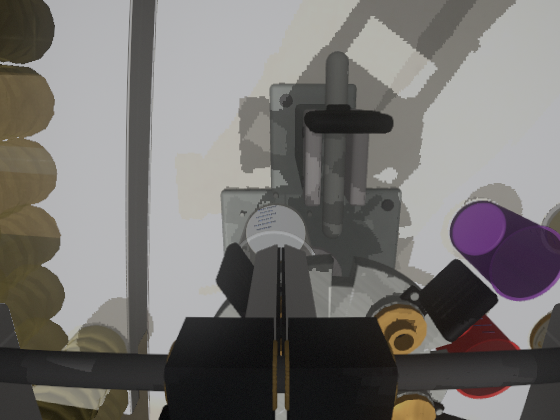

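Emit:
{"op": "play_rows", "data": {
  "increments": [
    [[255,0,-0.3,0.1,0],[255,0,-0.3,0.1,0],[255,0,0,0,0],[255,0,0,0,0]]
  ]
}}

```text
time_s: 16.28
ee_pos: [0.5556, -0.2528, 0.1824]
eef_rot: [-0.729, 1.571, -0.608]
force: [-0.2, -0.5, 0.4]
grip_width: 0.0009
```

```bash
python3 - <<'E'
from h import *
to([*st(.103,204),.18]); polar()
save("side","pics/s16.png")
f=lambda a:cv2.resize(a[165:290,270:395],None,fx=3,fy=3,interpolation=cv2.INTER_CUBIC)
cv2.imwrite("pics/cmp3.png",np.hstack([f(cv2.imread("pics/side0.png")),f(cv2.imread("pics/s16.png"))]))
E
```

```text
t 16.28 ee [ 0.5556 -0.2528  0.1824] F [-0.1787 -0.4934  0.4179] w 0.0008593922261092661 q [-0.487   0.4527  1.3664 -0.      1.3224 -2.1788]
tool cm [ 0.2395 -0.4979 -0.1562]
polar 0.09962757544516163 -158.25249316508942
```

View pics/cmp3.png

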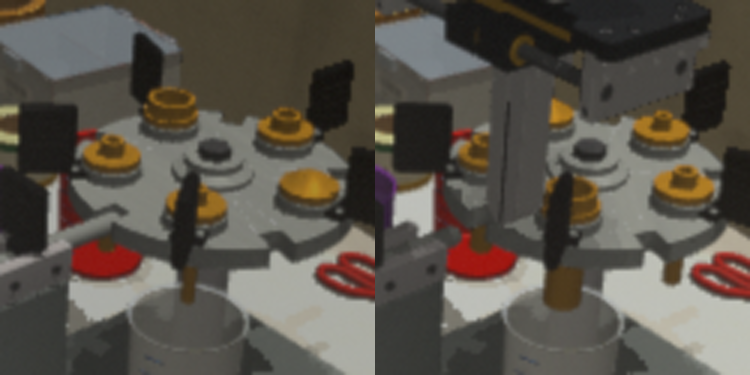

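Emit:
{"op": "play_rows", "data": {
  "increments": [
    [[255,0,0.5,0,0],[255,-1.5,0.3,0,0],[255,-2.5,0,0,0],[255,-1.5,0,0,0],[255,0,0,0,0]]
  ]
}}

```text
time_s: 16.75
ee_pos: [0.5554, -0.2447, 0.241]
eef_rot: [-0.591, 1.566, -0.47]
force: [0.3, -0.7, 0.2]
grip_width: 0.0008
```

```bash
python3 - <<'E'
from h import *
polar()
save("side","pics/s17.png"); save("wrist","pics/w17.png")
f=lambda a:cv2.resize(a[165:290,270:395],None,fx=3,fy=3,interpolation=cv2.INTER_CUBIC)
cv2.imwrite("pics/cmp4.png",np.hstack([f(cv2.imread("pics/side0.png")),f(cv2.imread("pics/s17.png"))]))
E
```

```text
polar 0.09614366820023243 -162.53269939844915
```

View pics/cmp4.png

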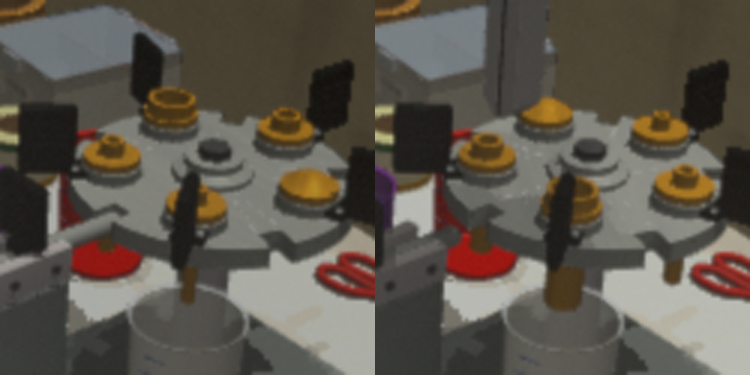

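View pics/w17.png

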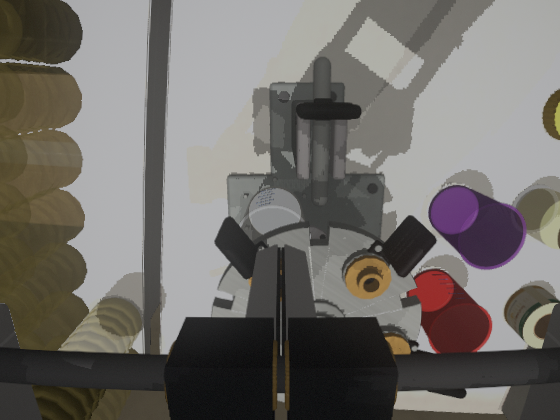

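```bash
python3 - <<'E'
from h import *
to([*st(.2,180),.241]); print(st(.156,180))
E
```

```text
t 16.85 ee [ 0.5545 -0.2444  0.2371] F [ 0.7916 -0.5724 -0.1958] w 0.0002932786772751762 q [-0.4756  0.4058  1.3056  0.      1.43   -2.1677]
tool cm [ -0.3889   2.8563 -10.739 ]
[ 0.4881 -0.2237]
```

Emit:
{"op": "play_rows", "data": {
  "increments": [
    [[255,0,0.5,-1.5,0],[255,0,0.8,-2.5,0],[255,0,0.8,-2.8,0],[255,0,0.5,-2.5,0],[255,0,0.2,-1.4,0],[255,0,0,0,0]]
  ]
}}

```text
time_s: 17.35
ee_pos: [0.4429, -0.2294, 0.2366]
eef_rot: [2.557, 1.569, 2.677]
force: [0.4, -0.3, 0.2]
grip_width: 0.0006
```

```bash
python3 - <<'E'
from h import *
to([*st(.2,180),.182]); save("wrist","pics/w18.png");save("side","pics/s18.png")
E
```

```text
t 17.35 ee [ 0.4429 -0.2294  0.2366] F [ 0.4155 -0.3063  0.1592] w 0.0006383853712714287 q [-0.5514  0.1621  1.6171 -0.0001  1.3638 -2.2424]
tool cm [5.4593 0.0174 0.1687]
```

View pics/w18.png

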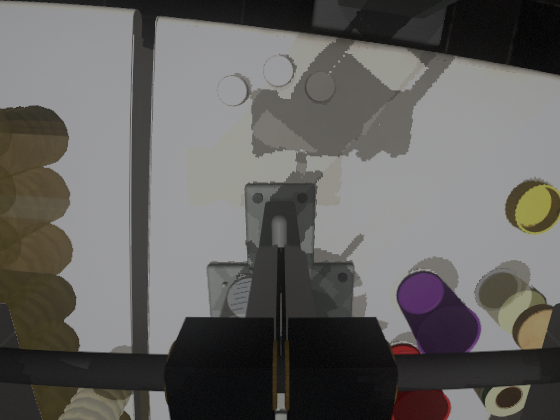

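View pics/s18.png

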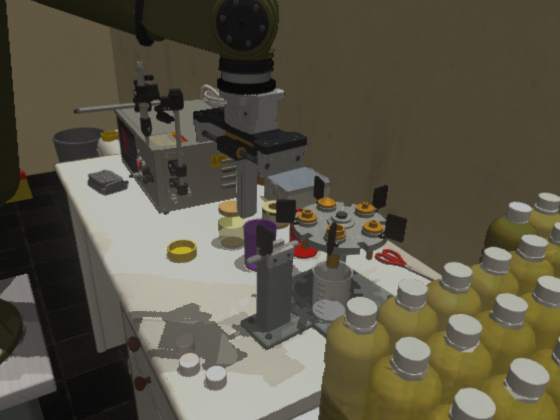

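Emit:
{"op": "play_rows", "data": {
  "increments": [
    [[255,1.2,0,0,0],[255,2,0,0,0],[255,1.5,0,0,0],[255,0.7,0,0,0],[255,0,0,0,0]]
  ]
}}

```text
time_s: 17.87
ee_pos: [0.445, -0.2294, 0.1815]
eef_rot: [2.46, 1.567, 2.582]
force: [-1.2, -0.4, 0.4]
grip_width: 0.0007
```

```bash
python3 - <<'E'
from h import *
to([*st(.156,180),.182]); save("side","pics/s19.png")
a=cv2.imread("pics/s19.png")[165:325,210:410]; cv2.imwrite("pics/s19c.png",cv2.resize(a,None,fx=3,fy=3,interpolation=cv2.INTER_CUBIC))
E
```

```text
t 17.87 ee [ 0.445  -0.2294  0.1815] F [-1.1918 -0.4185  0.4045] w 0.0006758738642997143 q [-0.5492  0.2139  1.6866  0.      1.2445 -2.2415]
tool cm [-0.0607  0.0361  4.3525]
```

View pics/s19c.png

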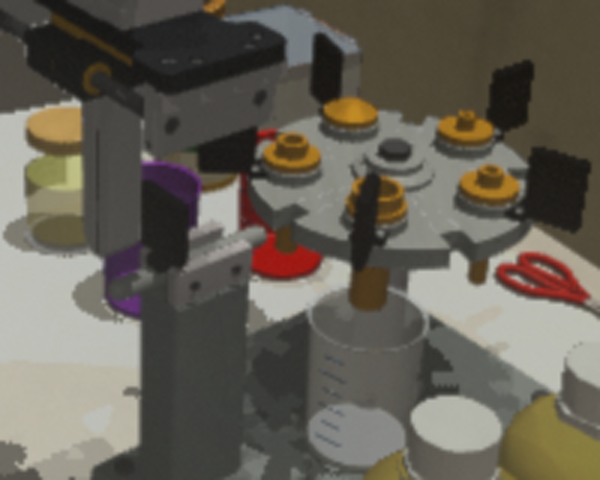

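Finger stands on the outer side of the tab, with the wide nozzle over the beaker. Now I push the bolt home.

Emit:
{"op": "play_rows", "data": {
  "increments": [
    [[255,0,0,0.4,0],[255,0,0,0.5,0],[255,0,0,0.5,0],[255,0,0,0.5,0],[255,0,0,0.5,0],[255,0,0,0.4,0],[255,0,0,0.4,0],[255,0,0,0.4,0],[255,0,0,0.2,0],[255,0,0,0,0]]
  ]
}}

```text
time_s: 18.75
ee_pos: [0.4831, -0.2251, 0.1834]
eef_rot: [0.137, 1.571, 0.258]
force: [0.5, -0.1, -0.4]
grip_width: 0.0007
```

```bash
python3 - <<'E'
from h import *
to([*st(.156,180),.182])
E
```

```text
t 18.75 ee [ 0.4831 -0.2251  0.1834] F [ 0.5105 -0.1467 -0.3763] w 0.0006689549241409664 q [-0.5049  0.2811  1.598   0.0002  1.2623 -2.1972]
tool cm [0.1355 0.0779 0.5185]
```

Emit:
{"op": "play_rows", "data": {
  "increments": [
    [[255,0,0,0.2,0],[255,0,0,0.2,0],[255,0,0,0.2,0],[255,0,0,0,0]]
  ]
}}

```text
time_s: 19.08
ee_pos: [0.4889, -0.2244, 0.1833]
eef_rot: [1.652, 1.571, 1.774]
force: [-0.8, -0.3, -0.2]
grip_width: 0.0005
```

Emit:
{"op": "play_rows", "data": {
  "increments": [
    [[255,0,0,0.15,0],[255,0,0,0.15,0],[255,0,0,0,0]]
  ]
}}

```text
time_s: 19.33
ee_pos: [0.4893, -0.2244, 0.1833]
eef_rot: [2.968, 1.564, 3.089]
force: [-24.2, 0.5, 10.0]
grip_width: 0.0005
```

```bash
python3 - <<'E'
from h import *
to([*st(.156,180),.182]); save("side","pics/s20.png")
f=lambda a:cv2.resize(a[190:290,250:370],None,fx=3,fy=3,interpolation=cv2.INTER_CUBIC)
cv2.imwrite("pics/s20c.png",np.hstack([f(cv2.imread("pics/side0.png")),f(cv2.imread("pics/s20.png"))]))
E
```

```text
t 19.33 ee [ 0.4893 -0.2244  0.1833] F [-24.2266   0.476    9.9717] w 0.0005118213650209681 q [-0.4967  0.2963  1.5784 -0.0028  1.2725 -2.1875]
tool cm [ 0.1333  0.0775 -0.1062]
```

View pics/s20c.png

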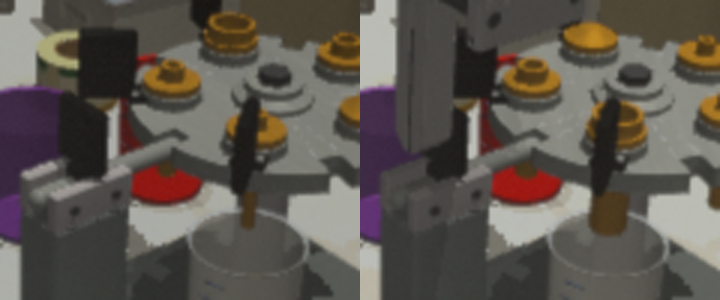

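Emit:
{"op": "play_rows", "data": {
  "increments": [
    [[255,0,0,-0.6,0],[255,0,0,-1.5,0],[255,0,0,-2,0],[255,-1.5,0,-2,0],[255,-3,0,-2,0],[255,-3,0,-2,0],[255,-3,0,-1,0],[255,-1.5,0,0,0],[255,0,0,0,0],[255,0,0,0,0]]
  ]
}}

```text
time_s: 20.22
ee_pos: [0.3816, -0.2377, 0.3036]
eef_rot: [-0.635, 1.569, -0.514]
force: [-0.2, 1.1, -0.9]
grip_width: 0.0002
```

```bash
python3 - <<'E'
from h import *
to([*st(.156,180),.182]); save("side","pics/s21.png"); save("top","pics/t21.png")
f=lambda a:cv2.resize(a[180:290,250:375],None,fx=3,fy=3,interpolation=cv2.INTER_CUBIC)
A=f(cv2.imread("pics/side0.png"));B=f(cv2.imread("pics/s21.png"));cv2.imwrite("pics/s21c.png",np.hstack([A,B]))
g=lambda a:cv2.resize(a[90:270,280:410],None,fx=3,fy=3,interpolation=cv2.INTER_CUBIC)
cv2.imwrite("pics/t21c.png",np.hstack([g(cv2.imread("pics/top0.png")),g(cv2.imread("pics/t21.png"))]))
E
```

```text
t 20.22 ee [ 0.3816 -0.2377  0.3036] F [-0.2127  1.0737 -0.8779] w 0.00023571176771879673 q [-0.6386  0.0093  1.6294  0.0002  1.5013 -2.3304]
tool cm [12.1697  0.1088 10.7252]
```

View pics/s21c.png

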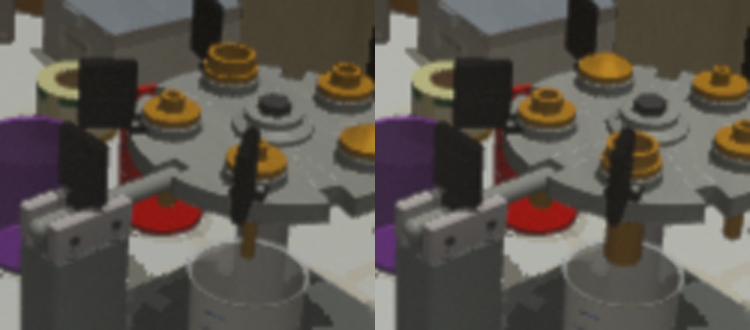

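View pics/t21c.png

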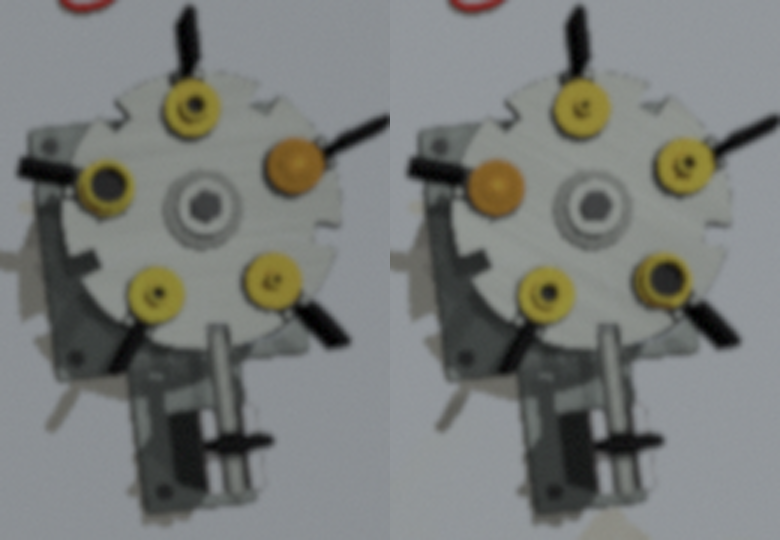

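Before and after pictures match: the bolt, its tab and the turret tabs are in their starting places. The wide nozzle (right crop (663,278)) is now where the fine one was, at the filling place, and the beaker hasn't moved. Handing in.

```bash
python3 - <<'E'
from h import *
print(ctrl.hand_in())
E
```

```text
the job is handed in; nothing more can be done
None
```

The wide nozzle is over the beaker and the bolt is home. I handed the job in at about 20 s of robot time, and `hand_in` reports no verdict.

**What I did:** With the closed fingertips I pushed the bolt out until it hit its end stop (about 27 N). I then stepped the turret two positions anticlockwise on its tabs, and pushed the bolt back in to its home stop (about 24 N). I then drew the arm clear.

**Last checks:**
- **Position:** The side and top pictures match the starting ones for the bolt, turret tabs and beaker. The wide nozzle sits upright where the fine one was. This was compared by eye, to about a degree of turret angle.
- **Bolt:** Before pushing it in, the wrist picture showed the rim notch in line with its nose. It went in without resistance up to the stop.
- **Bystanders:** Nothing came near the jar or the yellow cap, but I didn't measure them afterwards.

**What disagreed:** The turret did not click on by itself past half a step. On the first step it stayed about 7° short where I released it. On the second I pushed it the whole way into position, and it stayed there when I let go.

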